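# Pack a kit bin, heavy reel below and light fuse box on top

## Robot

A 6-joint arm with a two-finger parallel gripper is mounted at the origin on a cart in front of the work surface, level with it; the furniture and walls round the work are solid. World frame = base frame: x ahead of the robot, y to its left, z up, the work surface at z = 0. Lengths are in mm, angles in rad, forces in N, time in s.
With the tool pointing down it reaches from about 250 to 850 mm from the base axis. Payload 12.5 kg.
Tool frame: the origin (TCP) lies at the very end of the fingers, on their centre line; the grasp point (between the pads) lies 19 mm behind it; z points along the fingers, y is the direction in which the jaws open and shut (so a half turn about z gives the same grasp; the last joint's range is limited). The gripper opens to 93 mm and grips with 3 to 60 N. Pads are 15 mm wide; open, the fingers measure 128 mm over their backs; the gripper's body (75 mm by 188 mm) begins 65 mm behind the grasp point.
Start: joints at [1.048, 0.351, 1.652, -0, 1.139, -0.085], TCP at [233.139, 498.127, 218.633] pointing down, gripper open.
Joint ranges: [-2.75, 2.75], [-0.79, 2.1], [0.01, 2.65], [-1.57, 4.71], [0.07, 3.14], [-2.87, 2.87]. Speed limits (rad/s): [2.22, 2.22, 2.79, 3.14, 3.14, 3.14].

## Interface

Orientations are given as [roll, pitch, yaw] about the fixed x, y, z axes, in that order (R = Rz(yaw) Ry(pitch) Rx(roll)).
In Python, from bench import monitor, viewer, ticket gives the robot as it stands. The module is installed in compiled form; this text tells all that it offers.
- The arm moves only by the tool jog_arm, never from a script. Its arguments are lists of equal length, an entry for each row: "fingers": the finger opening in m, from 0 to 0.093; "translation": the shift along the tool's x, y, z in m, a list of three; "roll": the turn about the tool's z in rad. In form: {"fingers": [fingers, ...], "translation": [[x, y, z], ...], "roll": [roll, ...]}. A call has 1 to 20 rows; each row shifts and turns the commanded pose from where the row before left it, along the tool's axes as they then stand; what a row does not reach is not made up. A row lasts 1/10 s, in which the tool goes at most 50 mm and 8.59 degrees, less where a joint would pass 70% of its speed; a pose out of reach is approached as far as the arm can. A call with a gripper value outside its range is refused whole. The fingers move at their own pace and stop on an object; "grip_force" is the grip in N (left out, the last holds). Time passes only in rows, so rows that do not move let the fingers close. It gives the time, the measured TCP pose, the force and the opening at its end, in the units of the state.
- monitor.get_state(): the state, without advancing time (a new reading comes with each control period).
- viewer.snapshot(name): name is "scene" or "top" or "wrist"; returns a dict with "frame" (400x640x3 uint8, blue, green, red), "depth" (400x640 float32, mm along the optical axis (not along the pixel's ray), 0 where there is no reading), "intrinsics" (3x3 intrinsics, pixels), "rvec" (rotation vector, rad) and "tvec" (3), from world to camera coordinates, as OpenCV has them; the wrist camera has in their place "T_tool_cam" (4x4, takes a point from camera to tool coordinates, whose origin is the TCP and whose axes are the flange's). Camera axes: x right, y down, z forward; pixel columns grow to the right and rows downward; lengths in mm; the calibration is good to about 2 mm. A picture is of the moment at which its call begins: read the wrist's pose just before it.
- ticket.hand_in(): hands the job in, once; it reports no verdict.
Trained networks look in the newest picture that a camera, given by its name, has taken for a name from the list of things; names that differ only in an ending like _2 or _b are one class to them, and where a whole thing is asked for, a point or a joint stands for the part that bears it (a point fixed in the world has none). Each returns a list of dicts, best first, with "conf" (0 to 1); they miss things now and then, are a little off and sometimes report something else, mostly with a low value. They report only what shows in the picture. A call takes as long as a camera call. They do not tell look-alikes from the thing itself.
- viewer.outline_of(camera, query): "mask" (400x640 bool, what is visible of it) and "at" ([column, row] in pixels, amid what is visible of it).
The state is a dict: "t": time; "joints": joint angles; "qd": joint speeds; "joint_efforts": joint torques, N m; "ee_pos": TCP position; "ee_rot": TCP orientation; "ft_force": force on the tool from outside, world axes, zero at the start; "ft_torque": the same for the moment, N m; "opening": opening from 0.0 (shut) to 1.0 (fully open).
Only numpy, scipy, OpenCV 4.12 (cv2) and the standard library are available. Lean on these libraries where they do the work, as an engineer would, in place of code of your own. Each camera call takes 0.05 s, during which the arm holds its last target.

## Task

Pack the spares into the empty parts bin so that the light card box is not crushed: lay the heavy full reel of solder flat on the floor of the bin first, then lay the small card box of fuses flat on top of the reel, centred on it. Leave the tape roll where it lies.

Things in the scene. Friction and masses are not known exactly. Their poses are not given: they have to be found in the camera images.
- bin_floor (a point): Centre of the inner floor of the empty open-topped plastic parts bin, 2 mm above the worktop. The bin is 175 long (x) by 119 wide (y) by 74 mm high and does not move. This frame is the bin's: its low front wall (37 mm high) is at -x, the 74 mm back wall at +x, side walls (74 mm high at the back, sloping down towards the front) at +y and -y. Walls are about 3 mm thick; the floor inside is about 160 mm (x) by 106 mm (y), flat; z points up.
- reel_center (a point): Centre of the full reel of solder wire, half-way up: a solid pale grey flanged spool lying flat, 53 mm across and 24 mm high, the heavy part (about 250 g); z is its axis, up. Grip it across its flanges, any direction.
- fuses_center (a point): Centre of the small card box of fuses, half-way up: a closed beige card box 30 (x) by 50 (y) by 16 mm (z, up), the light part (about 30 g).
- tape_center (a point): Centre of the roll of adhesive tape, half-way up: a wide orange ring, 76 mm across and 19 mm high, loose. A bystander, not to be packed or moved.
Things that resemble listed ones, but are neither listed nor needed, are in the scene too. Of the things that look like the part that bears fuses_center, take the one that is nearest to the robot's base at the start.

How it is judged (in metres and radians):
On the way:
1. the solder reel lies flat on the floor of the bin, with the fuse box not yet on it (x of reel_center in the frame of bin_floor between -0.058 and 0.058 m and y of reel_center in the frame of bin_floor between -0.032 and 0.032 m and z of reel_center in the frame of bin_floor between 0.006 and 0.018 m and angle between reel_center's own z axis and vertical below 0.175 rad and horizontal distance between fuses_center and reel_center above 0.06 m), for 0.2 s.
At the end, for the whole second after the job is handed in: The solder reel lies flat (within 10 degrees) on the bin's floor; the fuse box lies flat (within 10 degrees) on top of it, its centre within 20 mm of the reel's axis; both are released and at rest (x of reel_center in the frame of bin_floor between -0.058 and 0.058 m and y of reel_center in the frame of bin_floor between -0.032 and 0.032 m and z of reel_center in the frame of bin_floor between 0.006 and 0.018 m and angle between each of reel_center, fuses_center's own z axis and vertical below 0.175 rad and horizontal distance between fuses_center and reel_center below 0.02 m and z of fuses_center in the frame of bin_floor between 0.026 and 0.038 m and linear speed of each of reel, fuses below 0.02 m/s); the robot touches nothing.
It fails at once if the tape roll is moved more than 30 mm (distance of tape_center from where it was at the start of the episode above 0.03 m).
It also fails if it takes over 51 s, if anything falls off the work surface, if the arm or the gripper's body presses on something with over 40 N, if the wrist force passes 120 N, or if a joint passes its speed limit or range.

## Working session

There is one attempt and no reset: what is moved stays moved. The work goes in short steps, Python scripts to look and compute and a tool call to move; the robot and the scene stay as the last step left them, time stands still between calls to the robot, and variables do not carry over. Pictures are saved under pics/ and viewed, and the job is handed in when it is done.

Besides the shell and the picture viewer there is one more tool, called as name(argument=value, ...), one argument or row to a line, values as JSON. jog_arm: Moves the arm, as the interface text tells. Its arguments: {"type":"object","properties":{"fingers":{"type":"array"},"translation":{"type":"array"},"roll":{"type":"array"},"grip_force":{"type":"number"}},"required":["fingers","translation","roll"]}

```bash
mkdir -p pics && cat > h.py <<'E'
import numpy as np, cv2
from bench import monitor, viewer, ticket
def Rrpy(r):
    from scipy.spatial.transform import Rotation as R
    return R.from_euler('xyz', r).as_matrix()
def pts_world(s, mask, st=None):
    K=np.array(s['intrinsics']); d=s['depth']; v,u=np.nonzero(mask&(d>0)); z=d[v,u]
    P=np.c_[(u-K[0,2])*z/K[0,0],(v-K[1,2])*z/K[1,1],z]
    if 'rvec' in s:
        R,_=cv2.Rodrigues(np.array(s['rvec'],float)); t=np.array(s['tvec'],float).ravel()
        return (P-t)@R
    T=np.array(s['T_tool_cam']); P=P@T[:3,:3].T+T[:3,3]
    return P@Rrpy(st['ee_rot']).T+np.array(st['ee_pos'])
E
python3 - <<'E'
from h import *
st=monitor.get_state(); print(st)
for c in ['scene','top']:
    s=viewer.snapshot(c); cv2.imwrite(f'pics/{c}0.png',s['frame'])
    for q in ['bin_floor','reel_center','fuses_center','tape_center']:
        try:
            for o in viewer.outline_of(c,q)[:4]:
                m=o['mask']; P=pts_world(s,m)
                print(c,q,round(o['conf'],2),np.round(o['at']),m.sum(),np.round(np.median(P,0)) if len(P) else None,np.round(np.percentile(P,[3,97],axis=0)).tolist() if len(P) else '')
        except Exception as e: print(c,q,e)
E
```

```text
{'t': 0.0, 'joints': array([ 1.04843582e+00,  3.51251034e-01,  1.65241228e+00, -2.20582255e-05,
        1.13910117e+00, -8.46110300e-02]), 'qd': array([-1.00099427e-03, -1.56565280e-03,  1.87052854e-03,  9.98260241e-06,
        8.25470485e-04, -1.04415875e-03]), 'joint_efforts': array([ 1.41099408e-03, -4.97326541e+01, -2.85253447e+01,  6.99478202e-02,
        2.56849854e-02, -6.49985896e-05]), 'ee_pos': array([232.96288222, 497.84873036, 218.097814  ]), 'ee_rot': array([-3.14042332e+00, -7.90794344e-05,  2.70385237e+00]), 'ft_force': array([0.2165677 , 0.1002421 , 0.43596246]), 'ft_torque': array([ 0.02556954, -0.02782505,  0.00795895]), 'opening': 0.999864148106431}
scene bin_floor 0.9 [351. 174.] 1776 [584. 273.  40.] [[498.0, 162.0, 2.0], [670.0, 289.0, 76.0]]
scene reel_center 0.67 [407. 192.] 183 [396. 215.  23.] [[377.0, 182.0, 3.0], [420.0, 227.0, 27.0]]
scene fuses_center 0.7 [314. 274.] 257 [473. 720.  19.] [[452.0, 696.0, 8.0], [498.0, 738.0, 22.0]]
scene fuses_center 0.65 [300. 248.] 209 [556. 639.  19.] [[533.0, 618.0, 7.0], [583.0, 655.0, 22.0]]
scene fuses_center 0.55 [392. 206.] 176 [408. 321.  15.] [[383.0, 273.0, 1.0], [434.0, 341.0, 19.0]]
scene fuses_center 0.52 [301. 168.] 117 [778. 223.  14.] [[764.0, 166.0, 0.0], [814.0, 240.0, 19.0]]
scene tape_center 0.58 [362. 227.] 499 [452. 485.  18.] [[416.0, 448.0, 3.0], [483.0, 519.0, 25.0]]
top bin_floor 0.75 [408. 197.] 3801 [588. 216.   4.] [[502.0, 165.0, -1.0], [667.0, 283.0, 76.0]]
top reel_center 0.73 [415. 274.] 394 [401. 204.  24.] [[378.0, 180.0, 2.0], [424.0, 224.0, 28.0]]
top fuses_center 0.84 [370. 270.] 269 [409. 313.  16.] [[388.0, 291.0, -0.0], [433.0, 335.0, 21.0]]
top fuses_center 0.58 [208. 240.] 242 [477. 710.  19.] [[457.0, 690.0, 14.0], [499.0, 731.0, 23.0]]
top tape_center 0.62 [296. 252.] 718 [452. 481.  19.] [[420.0, 448.0, 0.0], [484.0, 512.0, 26.0]]
```

View pics/top0.png

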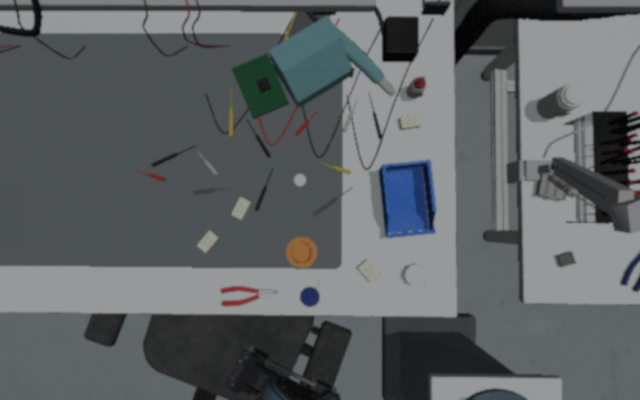

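View pics/scene0.png

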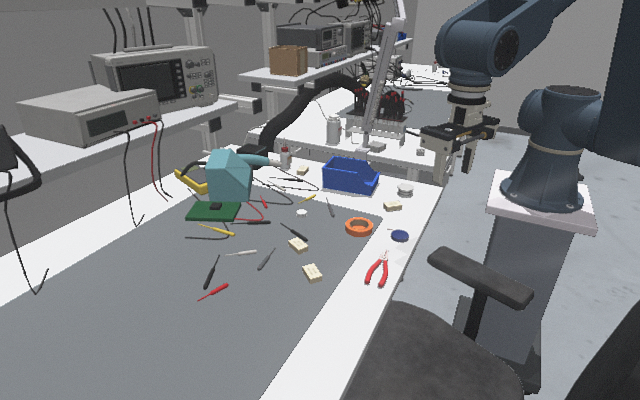

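```bash
python3 - <<'E'
from h import *
a=cv2.imread('pics/top0.png')[140:320,330:480]
cv2.imwrite('pics/crop.png',cv2.resize(a,None,fx=3.3,fy=3.3,interpolation=cv2.INTER_CUBIC))
E
```

```text
(no output)
```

View pics/crop.png

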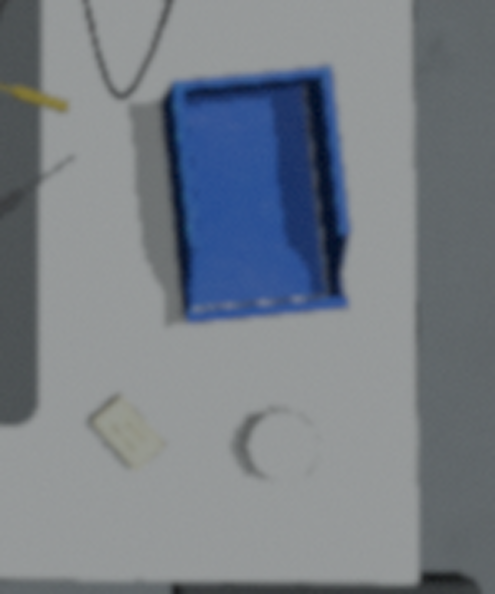

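Fuse box candidates in the top view: (369,270), (207,241), (241,208) and (410,121). The nearest to the base is (369,270), at world (409,313). For the reel, (415,274) is 53 mm class and the white disc at (300,180) is too small. The crop confirms both choices. The bin's low wall faces the robot's side (-x), next to the reel. I'll go above the two parts for a close wrist view.

jog_arm(
  fingers=[0.093,0.093,0.093,0.093,0.093,0.093,0.093,0.093,0.093,0.093],
  translation=[
    [-0.032,-0.018,-0.01],
    [-0.032,-0.018,-0.01],
    [-0.032,-0.018,-0.01],
    [-0.032,-0.018,-0.01],
    [-0.032,-0.018,-0.01],
    [-0.032,-0.018,-0.01],
    [-0.032,-0.018,-0.01],
    [-0.032,-0.018,-0.01],
    [0,0,0],
    [0,0,0],
  ],
  roll=[0,0,0,0,0,0,0,0,0,0],
)

```text
t: 1.5
ee_pos: [404.1, 258.9, 298.6]
ee_rot: [3.141, -0.0, 2.702]
ft_force: [-0.1, -0.3, 0.5]
opening: 0.999
```

```bash
cat > look.py <<'E'
from h import *
import sys
n=sys.argv[1]; qs=sys.argv[2:] or ['bin_floor','reel_center','fuses_center']
st=monitor.get_state(); s=viewer.snapshot('wrist'); cv2.imwrite(f'pics/{n}.png',s['frame'])
np.savez(f'pics/{n}.npz',**{k:np.array(v) for k,v in s.items()},ee_pos=st['ee_pos'],ee_rot=st['ee_rot'])
print(round(st['t'],2),np.round(st['ee_pos'],1),np.round(st['ee_rot'],4),np.round(st['ft_force'],1),round(st['opening'],3))
print(np.round(s['T_tool_cam'],2).tolist())
for q in qs:
    for o in viewer.outline_of('wrist',q)[:3]:
        P=pts_world(s,o['mask'],st)
        if not len(P): continue
        print(q,round(o['conf'],2),np.round(o['at']),len(P),np.round(np.percentile(P,[3,50,97],axis=0)).tolist())
        zt=np.percentile(P[:,2],90); Q=P[abs(P[:,2]-zt)<8][:,:2].astype(np.float32)
        print('  minrect',cv2.minAreaRect(Q),'ztop',np.median(P[abs(P[:,2]-zt)<8][:,2]), 'circ',cv2.minEnclosingCircle(Q))
E
python3 look.py w1
```

```text
1.5 [404.1 258.9 298.6] [ 3.1413e+00 -1.0000e-04  2.7021e+00] [-0.1 -0.3  0.5] 0.999
[[-0.0, -0.95, -0.3, 83.09], [1.0, -0.0, -0.0, -0.07], [0.0, -0.3, 0.95, -166.9], [0.0, 0.0, 0.0, 1.0]]
bin_floor 0.7 [348. 281.] 8720 [[496.0, 165.0, 2.0], [577.0, 222.0, 4.0], [663.0, 282.0, 75.0]]
  minrect ((594.2298583984375, 225.37135314941406), (145.3814239501953, 113.6247329711914), 6.033229827880859) ztop 52.5995089155239 circ ((594.11376953125, 226.46949768066406), 91.4909439086914)
reel_center 0.96 [279. 179.] 1198 [[375.0, 180.0, 3.0], [397.0, 203.0, 25.0], [420.0, 225.0, 27.0]]
  minrect ((398.1881103515625, 202.07406616210938), (50.8499755859375, 51.526123046875), 2.7255852222442627) ztop 25.247962290082 circ ((398.5465087890625, 201.8165740966797), 26.09502410888672)
fuses_center 0.97 [391. 372.] 649 [[762.0, 185.0, 2.0], [773.0, 211.0, 16.0], [794.0, 235.0, 18.0]]
  minrect ((779.3192138671875, 210.2226104736328), (32.39971160888672, 50.47377014160156), 8.080421447753906) ztop 16.62496761136771 circ ((778.2276000976562, 210.23501586914062), 28.046445846557617)
fuses_center 0.96 [616. 150.] 1114 [[533.0, 610.0, 6.0], [556.0, 627.0, 19.0], [580.0, 647.0, 21.0]]
  minrect ((558.3533325195312, 630.3817138671875), (32.60694122314453, 50.052879333496094), 64.60128784179688) ztop 19.416923663063272 circ ((557.91796875, 629.2138671875), 27.489778518676758)
fuses_center 0.69 [357. 148.] 800 [[385.0, 294.0, 15.0], [406.0, 314.0, 17.0], [426.0, 336.0, 19.0]]
  minrect ((406.6499328613281, 314.5881042480469), (50.09287643432617, 29.720165252685547), 43.02190399169922) ztop 17.098865464275264 circ ((406.5042724609375, 315.0233459472656), 27.216081619262695)
```

View pics/w1.png

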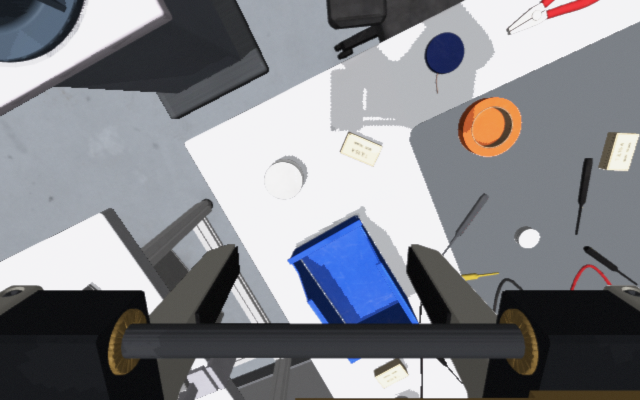

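The wrist view shows the reel at (285,180), the chosen fuse box at (361,149), the bin at (350,285) and the tape at (490,127). All measured heights and sizes match the given ones. Next I'll fit the box axis and the bin pose.

```bash
python3 - <<'E'
from h import *
d=np.load('pics/w1.npz'); s={k:d[k] for k in ['frame','depth','intrinsics','T_tool_cam']}; st={'ee_pos':d['ee_pos'],'ee_rot':d['ee_rot']}
ones=np.ones((400,640),bool)
P=pts_world(s,ones,st)
def sel(P,x0,x1,y0,y1,z0,z1): return P[(P[:,0]>x0)&(P[:,0]<x1)&(P[:,1]>y0)&(P[:,1]<y1)&(P[:,2]>z0)&(P[:,2]<z1)]
Q=sel(P,375,445,275,355,11,25); 
c=Q[:,:2].mean(0);w,v=np.linalg.eigh(np.cov((Q[:,:2]-c).T)); print('fuse',c,np.degrees(np.arctan2(v[1,1],v[0,1])),len(Q))
t=viewer.snapshot('top'); T=pts_world(t,ones)
for n,X in [('wrist',P),('top',T)]:
    B=sel(X,480,690,145,305,12,85)
    print(n,len(B),cv2.minAreaRect(B[:,:2].astype(np.float32)))
    im=np.zeros((500,500,3),np.uint8)
    A=sel(X,440,690,120,370,-5,90)
    for p in A: cv2.circle(im,(int((p[0]-440)*2),int((370-p[1])*2)),1,(int(255-3*p[2]) if p[2]<80 else 0,int(max(0,p[2])*3),60 if p[2]<8 else 200),-1)
    cv2.imwrite(f'pics/map_{n}.png',im)
    lo=B[B[:,2]>15]
    for y in range(170,290,15):
        L=lo[abs(lo[:,1]-y)<4]
        print(y,np.round([L[:,0].min(),L[:,0].max()]) if len(L) else '')
    for x in range(520,680,20):
        L=lo[abs(lo[:,0]-x)<4]
        print(x,np.round([L[:,1].min(),L[:,1].max()]) if len(L) else '')
a=cv2.hconcat([cv2.imread('pics/map_wrist.png'),cv2.imread('pics/map_top.png')]); cv2.imwrite('pics/map.png',cv2.resize(a,(800,400)))
E
```

```text
fuse [406.01916997 314.47149891] -137.7559756529561 835
wrist 3037 ((581.517333984375, 224.29232788085938), (175.00558471679688, 118.26251983642578), 6.108118057250977)
170 [500. 630.]
185 [498. 673.]
200 [496. 505.]
215 [494. 665.]
230 [493. 665.]
245 [492. 664.]
260 [490. 663.]
275 [489. 661.]
520 [161. 275.]
540 [162. 278.]
560 [164. 280.]
580 [166. 282.]
600 [170. 284.]
620 [173. 286.]
640 [175. 288.]
660 [176. 289.]
top 1286 ((583.081787109375, 223.75827026367188), (174.75900268554688, 117.55528259277344), 6.390942573547363)
170 [502. 662.]
185 [502. 674.]
200 [499. 672.]
215 [496. 672.]
230 [496. 669.]
245 [494. 669.]
260 [491. 666.]
275 [491. 664.]
520 [161. 275.]
540 [162. 277.]
560 [163. 279.]
580 [166. 281.]
600 [167. 283.]
620 [170. 285.]
640 [171. 287.]
660 [174. 290.]
```

View pics/map.png

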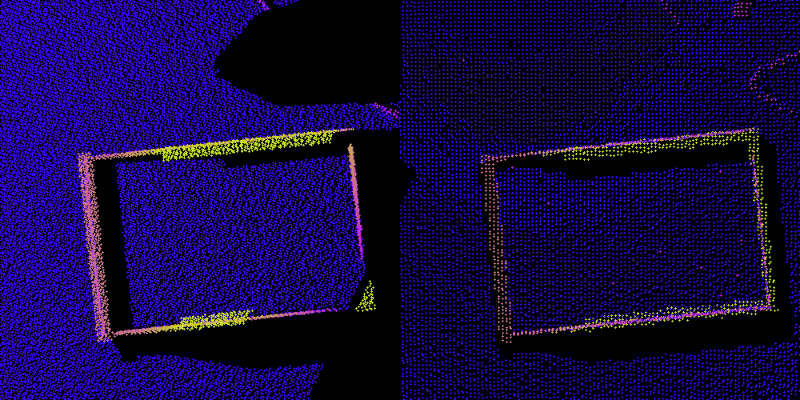

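jog_arm(
  fingers=[0.093,0.093,0.093,0.093,0.093,0.093,0.093,0.093,0.093,0.093,0.093,0.093],
  translation=[
    [0,0,0.025],
    [0,0,0.025],
    [0,0,0.025],
    [0,0,0.025],
    [0,0,0.025],
    [0,0,0.025],
    [0,0,0.025],
    [0,0,0.025],
    [-0.028,-0.006,0],
    [-0.028,-0.006,0],
    [0,0,0],
    [0,0,0],
  ],
  roll=[0.128,0.128,0.128,0.128,0.128,0.128,0.128,0.128,0,0,0,0],
  grip_force=30,
)

```text
t: 2.95
ee_pos: [398.2, 202.6, 98.7]
ee_rot: [3.141, -0.0, 1.679]
ft_force: [0.3, 0.1, 0.1]
opening: 1.001
```

```bash
python3 look.py w2 reel_center fuses_center; python3 -c "
from h import *
print(monitor.get_state()['joints'])"
```

```text
2.95 [398.2 202.6  98.7] [ 3.1413e+00 -2.0000e-04  1.6794e+00] [0.3 0.1 0.1] 1.001
[[-0.0, -0.95, -0.3, 83.09], [1.0, -0.0, -0.0, 0.07], [0.0, -0.3, 0.95, -166.9], [0.0, 0.0, 0.0, 1.0]]
reel_center 0.68 [322. 212.] 3822 [[376.0, 180.0, 3.0], [399.0, 205.0, 25.0], [422.0, 226.0, 26.0]]
  minrect ((398.9224853515625, 201.89456176757812), (51.7735595703125, 52.00187301635742), 4.194699764251709) ztop 25.30055754832857 circ ((398.91387939453125, 201.7804412841797), 26.36450958251953)
fuses_center 0.63 [350.  61.] 3353 [[385.0, 293.0, 15.0], [406.0, 315.0, 17.0], [428.0, 336.0, 18.0]]
  minrect ((406.5623779296875, 314.7204895019531), (49.802303314208984, 30.009071350097656), 42.675148010253906) ztop 17.064456940895496 circ ((406.57525634765625, 314.41326904296875), 28.24090003967285)
[3.67314100e-01 3.48183846e-01 2.01557105e+00 1.14734669e-04
 7.77258166e-01 2.57255685e-01]
```

View pics/w2.png

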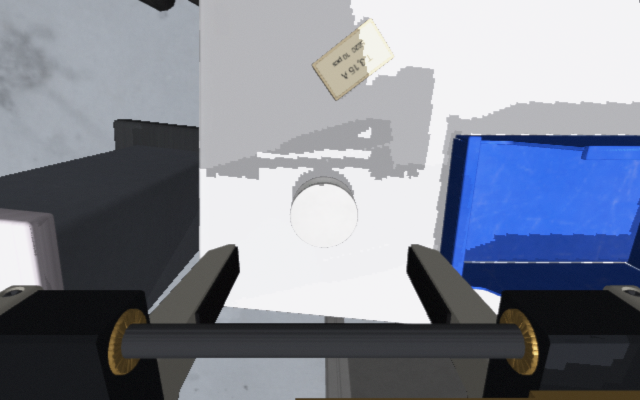

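The reel is at (323,212), centred between the fingers, and the measurement is confirmed at (398.9,201.9). Next I'll descend and grip.

jog_arm(
  fingers=[0.093,0.093,0.093,0.093,0.093,0.093,0.04,0.04,0.04,0.04,0.04,0.04,0.04,0.04],
  translation=[
    [0,0,0.03],
    [0,0,0.03],
    [0,0,0.02],
    [0,0,0.01],
    [0,0,0.004],
    [0,0,0],
    [0,0,0],
    [0,0,0],
    [0,0,0],
    [0,0,0],
    [0,0,0],
    [0,0,0],
    [0,0,0],
    [0,0,0],
  ],
  roll=[0,0,0,0,0,0,0,0,0,0,0,0,0,0],
  grip_force=30,
)

```text
t: 4.5
ee_pos: [398.3, 202.2, 4.7]
ee_rot: [3.141, -0.0, 1.68]
ft_force: [1.2, 0.4, 2.3]
opening: 0.562
```

jog_arm(
  fingers=[0.04,0.04,0.04,0.04,0.04,0.04,0.04,0.04,0.04,0.04,0.04,0.04,0.04,0.04],
  translation=[
    [0,0,-0.01],
    [0,0,-0.02],
    [0,0,-0.03],
    [0,0,-0.03],
    [0,0,-0.02],
    [0,0.012,0],
    [0,0.025,0],
    [0,0.035,0],
    [0,0.038,0],
    [0,0.035,0],
    [0.002,0.025,0],
    [0,0.016,0],
    [0,0,0],
    [0,0,0],
  ],
  roll=[0,0,0,0,0,0,0,0,0,0,0,0,0,0],
)

```text
t: 5.9
ee_pos: [582.1, 224.1, 113.2]
ee_rot: [-3.139, 0.0, 1.68]
ft_force: [-0.7, -0.8, -2.9]
opening: 0.558
```

```bash
python3 look.py w3 reel_center bin_floor
```

```text
5.9 [582.1 224.1 113.2] [-3.1393e+00  4.0000e-04  1.6796e+00] [-0.7 -0.8 -2.9] 0.558
[[-0.0, -0.95, -0.3, 83.09], [1.0, -0.0, -0.0, 0.07], [0.0, -0.3, 0.95, -166.9], [0.0, 0.0, 0.0, 1.0]]
reel_center 0.66 [319. 268.] 9024 [[559.0, 201.0, 111.0], [582.0, 228.0, 134.0], [605.0, 248.0, 135.0]]
  minrect ((581.8491821289062, 223.6487579345703), (52.32268524169922, 51.98973846435547), 65.41506958007812) ztop 133.72688919859078 circ ((582.16162109375, 223.36721801757812), 26.675395965576172)
bin_floor 0.63 [343. 189.] 27630 [[498.0, 177.0, 2.0], [596.0, 238.0, 4.0], [668.0, 286.0, 76.0]]
  minrect ((605.5489501953125, 227.13775634765625), (128.68138122558594, 114.89607238769531), 6.4130940437316895) ztop 75.22142371371925 circ ((605.6983642578125, 227.92819213867188), 84.74396514892578)
```

View pics/w3.png

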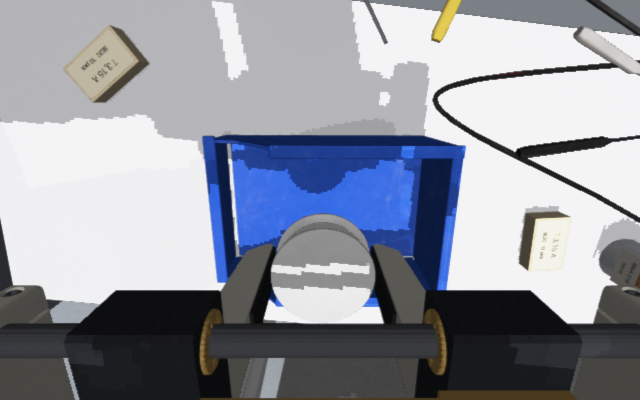

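The reel is held centred over the bin at (320,268), with the fingers clear of the walls. Next I'll lower it.

jog_arm(
  fingers=[0.04,0.04,0.04,0.04,0.04,0.04,0.04,0.04],
  translation=[
    [0,0,0.015],
    [0,0,0.03],
    [0,0,0.03],
    [0,0,0.02],
    [0,0,0.007],
    [0,0,0.002],
    [0,0,0],
    [0,0,0],
  ],
  roll=[0,0,0,0,0,0,0,0],
)

```text
t: 6.85
ee_pos: [583.4, 224.6, 11.7]
ee_rot: [3.14, -0.0, 1.68]
ft_force: [-0.2, -0.8, -1.9]
opening: 0.558
```

jog_arm(
  fingers=[0.04,0.04,0.04,0.04,0.04],
  translation=[
    [0,0,0.002],
    [0,0,0.002],
    [0,0,0.001],
    [0,0,0],
    [0,0,0],
  ],
  roll=[0,0,0,0,0],
)

```text
t: 7.35
ee_pos: [583.2, 224.5, 7.1]
ee_rot: [3.141, -0.0, 1.68]
ft_force: [-5.5, -1.7, 10.7]
opening: 0.559
```

Contact is shown on the floor. Next I'll release to a limited opening and rise.

jog_arm(
  fingers=[0.072,0.072,0.072,0.072,0.072,0.072,0.072,0.072,0.072,0.072],
  translation=[
    [0,0,0],
    [0,0,0],
    [0,0,0],
    [0,0,0],
    [0,0,-0.02],
    [0,0,-0.03],
    [0,0,-0.04],
    [0,0,-0.03],
    [0,0,0],
    [0,0,0],
  ],
  roll=[0,0,0,0,0,0,0,0,0,0],
)

```text
t: 8.35
ee_pos: [582.8, 224.5, 125.7]
ee_rot: [3.141, -0.0, 1.68]
ft_force: [-0.2, -0.3, -0.5]
opening: 0.773
```

```bash
python3 look.py w4 reel_center; python3 - <<'E'
from h import *
s=viewer.snapshot('top')
for o in viewer.outline_of('top','reel_center')[:2]:
    P=pts_world(s,o['mask']); print(o['conf'],np.round(np.percentile(P,[3,50,97],axis=0)).tolist())
E
```

```text
8.35 [582.8 224.5 125.7] [ 3.1410e+00 -1.0000e-04  1.6798e+00] [-0.2 -0.3 -0.5] 0.773
[[-0.0, -0.95, -0.3, 83.09], [1.0, -0.0, -0.0, 0.07], [0.0, -0.3, 0.95, -166.9], [0.0, 0.0, 0.0, 1.0]]
reel_center 0.68 [321. 206.] 3109 [[560.0, 202.0, 5.0], [583.0, 227.0, 28.0], [605.0, 248.0, 29.0]]
  minrect ((582.9866943359375, 224.49221801757812), (51.51573944091797, 51.40151596069336), 39.0809211730957) ztop 27.66753909500393 circ ((582.9923706054688, 223.91574096679688), 26.454683303833008)
0.74 [[562.0, 216.0, 5.0], [582.0, 231.0, 27.0], [606.0, 247.0, 31.0]]
```

View pics/w4.png

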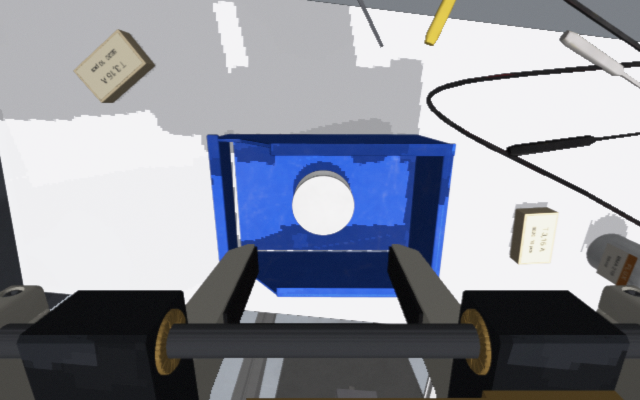

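The reel stands at (323,205), at world (583,224). It is flat, with its top at 28 mm. Now for the fuse box.

jog_arm(
  fingers=[0.065,0.065,0.065,0.065,0.065,0.065,0.065,0.065,0.065,0.065,0.065,0.065,0.065,0.065],
  translation=[
    [0.022,-0.033,0],
    [0.022,-0.033,0],
    [0.022,-0.033,0],
    [0.022,-0.033,0],
    [0.021,-0.033,0],
    [0,0,0.007],
    [0,0,0.007],
    [0,0,0.007],
    [0,0,0.007],
    [0,0,0.007],
    [0,0,0.007],
    [0,0,0.007],
    [0,0,0],
    [0,0,0],
  ],
  roll=[0,0,0,0,0,0.134,0.134,0.134,0.134,0.134,0.134,0.134,0,0],
  grip_force=10,
)

```text
t: 9.95
ee_pos: [406.8, 314.7, 76.3]
ee_rot: [-3.141, 0.001, 0.746]
ft_force: [-0.1, -0.6, -0.4]
opening: 0.7
```

```bash
python3 look.py w5 fuses_center
```

```text
9.95 [406.8 314.7  76.3] [-3.1414e+00  9.0000e-04  7.4580e-01] [-0.1 -0.6 -0.4] 0.7
[[-0.0, -0.95, -0.3, 83.19], [1.0, -0.0, -0.0, 0.14], [0.0, -0.3, 0.95, -166.9], [0.0, 0.0, 0.0, 1.0]]
fuses_center 0.6 [322. 215.] 2815 [[386.0, 295.0, 9.0], [409.0, 317.0, 17.0], [431.0, 338.0, 18.0]]
  minrect ((407.1371154785156, 315.1383972167969), (49.99930191040039, 29.88267707824707), 43.18035125732422) ztop 17.068372011205895 circ ((407.2844543457031, 315.27679443359375), 28.42609405517578)
```

View pics/w5.png

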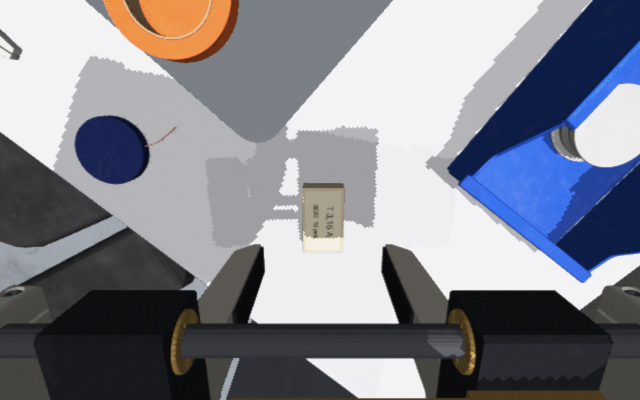

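The box is at (323,217), aligned and centred between the fingers. Next I'll descend and grip lightly.

jog_arm(
  fingers=[0.065,0.065,0.065,0.065,0.065,0.065,0.02,0.02,0.02,0.02,0.02,0.02,0.02,0.02],
  translation=[
    [0,0,0.015],
    [0,0,0.025],
    [0,0,0.02],
    [0,0,0.009],
    [0,0,0.003],
    [0,0,0],
    [0,0,0],
    [0,0,0],
    [0,0,0],
    [0,0,0],
    [0,0,0],
    [0,0,0],
    [0,0,0],
    [0,0,0],
  ],
  roll=[0,0,0,0,0,0,0,0,0,0,0,0,0,0],
  grip_force=10,
)

```text
t: 11.45
ee_pos: [407.0, 314.9, 4.8]
ee_rot: [3.142, -0.0, 0.742]
ft_force: [-0.6, -0.5, 4.6]
opening: 0.319
```

jog_arm(
  fingers=[0.02,0.02,0.02,0.02,0.02,0.02,0.02,0.02,0.02,0.02,0.02,0.02,0.02,0.02,0.02,0.02,0.02,0.02],
  translation=[
    [0,0,-0.01],
    [0,0,-0.02],
    [0,0,-0.016],
    [0,0,-0.01],
    [0,0,-0.01],
    [0,0,-0.01],
    [0,0,-0.01],
    [0,0,-0.01],
    [0,0,-0.01],
    [0,0,-0.004],
    [-0.01,0.015,0],
    [-0.02,0.03,0],
    [-0.025,0.038,0],
    [-0.025,0.038,0],
    [-0.019,0.029,0],
    [-0.01,0.015,0],
    [0,0,0],
    [0,0,0],
  ],
  roll=[0,0,-0.067,-0.134,-0.134,-0.134,-0.134,-0.134,-0.134,-0.067,0,0,0,0,0,0,0,0],
)

```text
t: 13.25
ee_pos: [582.6, 223.9, 114.3]
ee_rot: [-3.141, 0.0, 1.678]
ft_force: [-0.2, 0.6, 0.0]
opening: 0.325
```

```bash
python3 look.py w6 fuses_center reel_center
```

```text
13.25 [582.6 223.9 114.3] [-3.1407e+00  1.0000e-04  1.6780e+00] [-0.2  0.6  0. ] 0.325
[[-0.0, -0.95, -0.3, 83.09], [1.0, -0.0, -0.0, 0.07], [0.0, -0.3, 0.95, -166.9], [0.0, 0.0, 0.0, 1.0]]
fuses_center 0.9 [321. 262.] 5481 [[568.0, 201.0, 115.0], [582.0, 228.0, 126.0], [597.0, 249.0, 128.0]]
  minrect ((582.5350952148438, 223.84071350097656), (30.152545928955078, 50.88713836669922), 6.125423908233643) ztop 126.4491324490667 circ ((582.2577514648438, 224.05809020996094), 28.83548927307129)
fuses_center 0.74 [542. 238.] 2517 [[762.0, 187.0, 3.0], [775.0, 213.0, 17.0], [793.0, 236.0, 18.0]]
  minrect ((779.2353515625, 210.5072021484375), (31.07615089416504, 50.85145950317383), 8.628249168395996) ztop 16.807799972749393 circ ((779.0897216796875, 210.24160766601562), 28.636064529418945)
reel_center 0.69 [322. 197.] 2308 [[559.0, 220.0, 4.0], [582.0, 234.0, 28.0], [607.0, 249.0, 29.0]]
  minrect ((581.9554443359375, 232.96551513671875), (51.96086120605469, 33.764984130859375), 5.361024379730225) ztop 27.682244901261406 circ ((582.9030151367188, 224.1266326904297), 26.20292091369629)
```

View pics/w6.png

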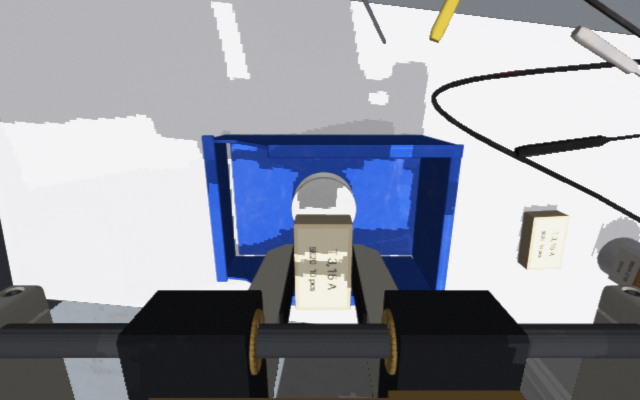

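The box is held level and centred over the reel. Next I'll lower it to about 2 mm above contact and then creep down.

jog_arm(
  fingers=[0.02,0.02,0.02,0.02,0.02,0.02,0.02,0.02],
  translation=[
    [0,0,0.015],
    [0,0,0.025],
    [0,0,0.022],
    [0,0,0.012],
    [0,0,0.004],
    [0,0,0.001],
    [0,0,0],
    [0,0,0],
  ],
  roll=[0,0,0,0,0,0,0,0],
)

```text
t: 14.2
ee_pos: [583.3, 224.6, 36.6]
ee_rot: [3.14, -0.0, 1.68]
ft_force: [0.2, 0.2, -1.2]
opening: 0.32
```

jog_arm(
  fingers=[0.02,0.02,0.02,0.02],
  translation=[
    [0,0,0.001],
    [0,0,0.001],
    [0,0,0],
    [0,0,0],
  ],
  roll=[0,0,0,0],
)

```text
t: 14.6
ee_pos: [582.8, 224.4, 33.7]
ee_rot: [3.142, -0.0, 1.68]
ft_force: [0.1, -0.3, -0.1]
opening: 0.322
```

jog_arm(
  fingers=[0.02,0.02,0.02,0.02],
  translation=[
    [0,0,0.001],
    [0,0,0.001],
    [0,0,0],
    [0,0,0],
  ],
  roll=[0,0,0,0],
)

```text
t: 15.0
ee_pos: [582.8, 224.4, 31.7]
ee_rot: [3.142, -0.0, 1.68]
ft_force: [-0.2, -0.2, 1.7]
opening: 0.323
```

jog_arm(
  fingers=[0.02,0.02,0.02],
  translation=[
    [0,0,0.0007],
    [0,0,0],
    [0,0,0],
  ],
  roll=[0,0,0],
)

```text
t: 15.3
ee_pos: [582.8, 224.4, 31.6]
ee_rot: [3.142, 0.0, 1.68]
ft_force: [-2.9, -1.0, 9.2]
opening: 0.321
```

Contact at 9 N. I'll release and rise.

jog_arm(
  fingers=[0.06,0.06,0.06,0.06,0.06,0.06,0.06,0.06,0.06,0.06,0.06,0.06],
  translation=[
    [0,0,0],
    [0,0,0],
    [0,0,0],
    [0,0,0],
    [0,0,-0.01],
    [0,0,-0.02],
    [0,0,-0.03],
    [0,0,-0.03],
    [0,0,-0.03],
    [0,0,0],
    [0,0,0],
    [0,0,0],
  ],
  roll=[0,0,0,0,0,0,0,0,0,0,0,0],
)

```text
t: 16.5
ee_pos: [582.2, 224.2, 150.1]
ee_rot: [-3.14, 0.0, 1.68]
ft_force: [-0.5, 0.2, 0.3]
opening: 0.649
```

```bash
python3 look.py w7 fuses_center reel_center; python3 - <<'E'
from h import *
s=viewer.snapshot('top')
for q in ['fuses_center','reel_center','tape_center']:
  for o in viewer.outline_of('top',q)[:2]:
    P=pts_world(s,o['mask']); print(q,o['conf'],np.round(np.percentile(P,[3,50,97],axis=0)).tolist())
E
```

```text
16.5 [582.2 224.2 150.1] [-3.1400e+00  3.0000e-04  1.6797e+00] [-0.5  0.2  0.3] 0.649
[[-0.0, -0.95, -0.3, 83.09], [1.0, -0.0, -0.0, 0.07], [0.0, -0.3, 0.95, -166.9], [0.0, 0.0, 0.0, 1.0]]
fuses_center 0.92 [321. 201.] 2016 [[568.0, 201.0, 37.0], [582.0, 227.0, 44.0], [597.0, 249.0, 45.0]]
  minrect ((582.5429077148438, 224.38699340820312), (29.908052444458008, 50.72886276245117), 5.928959846496582) ztop 43.88779448186938 circ ((583.2192993164062, 224.6765594482422), 28.29668426513672)
fuses_center 0.7 [520. 222.] 1995 [[762.0, 187.0, 3.0], [775.0, 213.0, 17.0], [794.0, 236.0, 18.0]]
  minrect ((779.707763671875, 210.71360778808594), (31.617000579833984, 50.552513122558594), 9.717752456665039) ztop 16.762574725236746 circ ((778.4149169921875, 210.9514923095703), 28.575838088989258)
reel_center 0.75 [338. 194.] 862 [[558.0, 209.0, 5.0], [582.0, 228.0, 27.0], [608.0, 249.0, 29.0]]
  minrect ((582.2401123046875, 228.20199584960938), (51.95707702636719, 44.19806671142578), 6.750574111938477) ztop 27.67292324459555 circ ((582.78662109375, 224.05453491210938), 26.28980827331543)
fuses_center 0.79 [[454.0, 689.0, 1.0], [477.0, 710.0, 18.0], [501.0, 735.0, 22.0]]
fuses_center 0.7 [[536.0, 611.0, 3.0], [559.0, 629.0, 19.0], [581.0, 647.0, 23.0]]
reel_center 0.65 [[558.0, 207.0, 2.0], [566.0, 224.0, 26.0], [607.0, 237.0, 31.0]]
tape_center 0.82 [[420.0, 448.0, 0.0], [452.0, 480.0, 20.0], [486.0, 512.0, 26.0]]
```

View pics/w7.png

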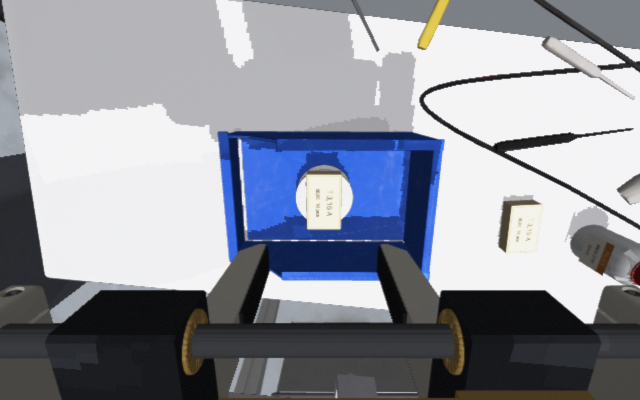

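The box lies flat on the reel at (323,200), centred to within about 1 mm, and the gripper is clear. I'm handing in.

```bash
python3 -c "
from h import *
print(ticket.hand_in())"
```

```text
the job is handed in; nothing more can be done
None
```

The spares are packed and handed in at about t = 16.6 s: the solder reel lies flat on the bin floor, and the fuse box nearest the base lies flat on top of it. No verdict was reported.

My last checks were wrist and top camera pictures taken after release:
- **Reel:** centre about (583, 224), against a bin centre of about (582, 224). Its top read 27.7 mm against 26 mm expected.
- **Fuse box:** centre about (582.5, 224.4), within about 1 mm of the reel's axis. Its top read 43.9 mm against 42 mm expected. Both height excesses are within the 2 mm calibration.
- **Tape roll:** still at about (452, 480), unmoved.
- **Gripper:** open, 150 mm up and touching nothing.

The networks disagreed with this in the top view: they did not report the packed box among their first two fuse results, and outlined only part of the reel. I relied on the wrist view for both. The highest wrist force I saw was about 11 N.

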